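# Hold up the saturated absorber cartridge from the dry box

### The job

Swing the flap of the white dry box right back so that it stays open, then heft the two look-alike absorber cartridges inside to find the saturated one, which is clearly the heavier, and draw it up out of the box. Present it over the middle of the steel tray, upright and still with its underside about 15 cm above the bench, and finish while still holding it there. Leave the flap open, the lighter cartridge seated in its bay and everything else undisturbed.

Things in the scene. Friction and masses are not known exactly. Their poses are not given: they have to be found in the camera images.
- dry_box: dry-storage box, opaque white, fixed to the bench, 150 (x) x 240 (y) x 110 (z) mm, walls and floor 6 mm, open at the top under its flap. Origin: centre of its underside, on the bench; x runs from its front (towards the robot) to its hinged far side, y along its length, z up. Two bays inside hold one cartridge each
- flap_grip (a point): grip point of the flap's handle, moving with the flap: an upright black block on the flap near its front edge, 14 (box x) x 26 (box y) x 38 (high) mm. The point is mid-width, 14 mm below the handle's top, 24 mm above the flap's upper face; flap shut: at (-60, 0, 140) mm in the box frame. Pinched across its 26 mm (along box y) the handle can turn between the fingers as the flap swings
- flap_hinge (a point): middle of the flap's hinge line, which runs along the box's far top edge parallel to the box's y axis, at (75, 0, 110) mm in the box frame. The flap is a grey plate 6 mm thick covering the whole box, 250 g; its grip point lies 135 mm in front of and 30 mm above this line when shut
- flap (a joint): angle of the flap, 0 shut (it may start slightly ajar), growing as its front edge lifts, up to its stop at 1.8 rad (leaning slightly back). The hinge is stiff: the flap stays where it is left; about 4 N at the handle moves it
- bay_a (a point): centre of one of the two bays, on the box's floor, at (-15, +50, 6) mm in the box frame: a frame of guide ribs 12 mm high with 3 mm of play all round the foot of the cartridge that stands in it
- bay_b (a point): centre of one of the two bays, on the box's floor, at (-15, -50, 6) mm in the box frame: a frame of guide ribs 12 mm high with 3 mm of play all round the foot of the cartridge that stands in it
- cartridge_a_centre (a point): One of two moisture-absorber cartridges (unmarked, alike): grey block 80 (x) x 36 (y) x 60 (z) mm with a white upright finger tab on the middle of its top, 34 (x) x 12 (y) x 36 (high) mm; pinch the tab across its 12 mm. 96 mm tall in all; this point is its centre, 48 mm above its underside. x, y, z as the box's. One weighs about 0.45 kg, the other 0.17 kg (each +-10%): only felt by lifting
- cartridge_b_centre (a point): One of two moisture-absorber cartridges (unmarked, alike): grey block 80 (x) x 36 (y) x 60 (z) mm with a white upright finger tab on the middle of its top, 34 (x) x 12 (y) x 36 (high) mm; pinch the tab across its 12 mm. 96 mm tall in all; this point is its centre, 48 mm above its underside. x, y, z as the box's. Seated: its tab's top 8 mm below the box's rim. Either may be the heavier
- tray: shallow square steel tray on the bench, 140 x 140 mm, 18 mm tall, walls 4 mm. Origin: centre of its underside
- tip_stack: bystander: two stacked translucent pipette-tip boxes, 85 x 122 x 192 mm. Origin: centre of its underside
- tip_box: bystander: one translucent pipette-tip box, 85 x 122 x 96 mm. Origin: centre of its underside
- reagent_bottle: bystander: glass reagent bottle with screw cap, diameter 68 mm, about 150 mm tall. Origin: centre of its underside
- tube_rack: bystander: low rack of sample tubes, 70 x 130 mm, 40 mm tall. Origin: centre of its underside
- sample_jar: bystander: small glass jar, diameter 44 mm, 50 mm tall. Origin: centre of its underside
- spatula: bystander: flat steel lab spatula lying on the bench, 170 mm long, 5 mm thick. Origin: its middle, near the bench
- bottle_cap: bystander: loose bottle cap lying in a corner of the tray, diameter 36 mm, 14 mm tall. Origin: centre of its underside
Not all that is in view belongs to the job. What is meant by the tray is not turquoise, and is the larger of those in its own colour.

How it is judged:
On the way, in this order (a step that is already met when the one before it is completed fails the run):
1. the flap is swung right back (past 1.45 rad) (value of joint flap above 1.45 rad), for 0.2 s.
2. a cartridge is drawn up out of the box, the flap staying open (value of joint flap above 1.4 rad and height (world z) of any of cartridge_a_centre, cartridge_b_centre above 0.148 m), for 0.2 s.
At the end, for the whole second after the job is handed in: One cartridge held by the gripper alone: centre within 50 mm of the tray's centre in plan, 148 to 300 mm above the bench, tilt under 0.25 rad, at rest, off tray and box. The other in its bay (within 10 mm, up to 6 mm high), untouched, pressing on the box under 3 N: the lighter. Flap past 1.4 rad (value of joint flap above 1.4 rad and ((horizontal distance between cartridge_a_centre and tray below 0.05 m and height (world z) of cartridge_a_centre between 0.148 and 0.3 m and angle between cartridge_a_centre's own z axis and vertical below 0.25 rad and linear speed of cartridge_a below 0.03 m/s and contact force between cartridge_a and the fingers above 1 N and contact force between cartridge_a and tray below 0.1 N and contact force between cartridge_a and dry_box below 0.1 N and horizontal distance between cartridge_b_centre and bay_b below 0.01 m and height (world z) of cartridge_b_centre below 0.06 m and angle between cartridge_b_centre's own z axis and vertical below 0.12 rad and contact force between cartridge_b and the fingers below 0.1 N and contact force between cartridge_b and dry_box between 0.8 and 3 N) or (horizontal distance between cartridge_b_centre and tray below 0.05 m and height (world z) of cartridge_b_centre between 0.148 and 0.3 m and angle between cartridge_b_centre's own z axis and vertical below 0.25 rad and linear speed of cartridge_b below 0.03 m/s and contact force between cartridge_b and the fingers above 1 N and contact force between cartridge_b and tray below 0.1 N and contact force between cartridge_b and dry_box below 0.1 N and horizontal distance between cartridge_a_centre and bay_a below 0.01 m and height (world z) of cartridge_a_centre below 0.06 m and angle between cartridge_a_centre's own z axis and vertical below 0.12 rad and contact force between cartridge_a and the fingers below 0.1 N and contact force between cartridge_a and dry_box between 0.8 and 3 N))); the arm keeps its last pose, push and grip.
It fails at once if a bystander (tip boxes, bottle, rack, jar, spatula, cap) is shifted by more than 40 mm (distance of any of tip_stack, tip_box, reagent_bottle, tube_rack, sample_jar, spatula, bottle_cap from where it was at the start of the episode above 0.04 m).
It also fails if it takes over 70 s, if anything falls off the work surface, if the arm or the gripper's body presses on something with over 40 N, if the wrist force passes 120 N, or if a joint passes its speed limit or range.

### The arm

A 6-joint arm with a two-finger parallel gripper is mounted at the origin on the work surface. World frame = base frame: x ahead of the robot, y to its left, z up, the work surface at z = 0. Lengths are in m, angles in rad, forces in N, time in s.
With the tool pointing down it reaches from about 0.3 to 0.875 m from the base axis. Payload 6.4 kg.
Tool frame: the origin (TCP) lies midway between the tips of the shut fingers; the grasp point (between the pads) lies 19 mm behind it (ctrl.tcp_to_grasp is the distance from the TCP to the grasp point, in m); z points along the fingers, y is the direction in which the jaws open and shut (so a half turn about z gives the same grasp; the last joint's range is limited). The gripper opens to 85 mm and grips with 20 to 120 N. Pads are 22 mm wide; open, the fingers measure 114 mm over their backs; the gripper's body (76 mm by 85 mm) begins 54 mm behind the grasp point. The pads swing forward as they close: fully open they stand 13 mm farther back than shut.
Start: joints at [1.105, 0.181, 1.607, -0, 1.354, -0.206], TCP at [0.148, 0.556, 0.231] pointing down, gripper open.
Joint ranges: [-2.99, 2.99], [-0.89, 2.07], [0.3, 2.58], [-1.14, 4.28], [0, 2.63], [-3.12, 3.12]. Speed limits (rad/s): [2.57, 2.57, 3.01, 3.14, 3.14, 3.14].

### API

Orientations are given as a unit quaternion [w, x, y, z].
In Python, from bench import monitor, imaging, order, spotter, ctrl gives the robot as it stands.
- The arm moves only by the shell command python3 -m pendant 'ROWS'. ROWS is JSON, a list that holds one entry, the list of rows, each a list of 5 numbers: the shift along the world's x, y, z in mm, then the turn about the world's z in degrees, then the finger opening in mm, from 0 to 85.4. A call has 1 to 8 rows; each row shifts and turns the commanded pose from where the row before left it; what a row does not reach is not made up. A row lasts 1/8 s, in which the tool goes at most 62.5 mm and 10.7 degrees, less where a joint would pass 70% of its speed; a pose out of reach is approached as far as the arm can. A call with a gripper value outside its range is refused whole. The fingers move at their own pace and stop on an object; the grip force is fixed at half the most. Time passes only in rows, so rows that do not move let the fingers close. It gives the time, the measured TCP pose, the force and the opening at its end, in the units of the state.
- monitor.get_obs(): the state, without advancing time (a new reading comes with each control period).
- imaging.camera(name): name is "side" or "top"; returns a dict with "img" (384x512x3 uint8, red, green, blue), "vfov" (degrees; the focal length in pixels is half the picture's height over the tangent of half this angle, whatever the lens; pixels are square), "cx", "cy" (the principal point, pixels), "origin" and "orientation" of the camera in the world. Camera axes: x right, y down, z forward; pixel columns grow to the right and rows downward; lengths in m; the calibration is good to about 2 mm. A picture is of the moment at which its call begins. There is no depth.
- order.hand_in(): hands the job in, once; it reports no verdict.
Trained networks look in the newest picture that a camera, given by its name, has taken for a name from the list of things; names that differ only in an ending like _2 or _b are one class to them, and where a whole thing is asked for, a point or a joint stands for the part that bears it (a point fixed in the world has none). Each returns a list of dicts, best first, with "confidence" (0 to 1); they miss things now and then, are a little off and sometimes report something else, mostly with a low value. They report only what shows in the picture. A call takes as long as a camera call. They do not tell look-alikes from the thing itself.
- spotter.recognise(camera, thing): "at" ([x, y, z] in m, in the coordinates of the camera as it stood for that picture, good to about 4 mm: the middle of the surface that is visible of it).
- spotter.tip_of(camera, thing): "at" ([x, y, z] in m, in the coordinates of the camera as it stood for that picture, good to about 4 mm: a listed point, or the origin of a listed thing).
The state is a dict: "time_s": time; "q": joint angles; "dq": joint speeds; "joint_efforts": joint torques, N m; "eef_pos": TCP position; "eef_rot": TCP orientation; "wrist_force": force on the tool from outside, world axes, zero at the start; "torque": the same for the moment, N m; "opening": opening from 0.0 (shut) to 1.0 (fully open).
Only numpy, scipy, OpenCV 4.12 (cv2) and the standard library are available. Lean on these libraries where they do the work, as an engineer would, in place of code of your own. Each camera call takes 0.05 s, during which the arm holds its last target. There are 200 camera calls.

## Working session

There is one attempt and no reset: what is moved stays moved. The work goes in short steps, Python scripts to look and compute and a shell command to move; the robot and the scene stay as the last step left them, time stands still between calls to the robot, and variables do not carry over. Pictures are saved under pics/ and viewed, about 8 in all and at most 12, crops included, and the job is handed in when it is done.

```bash
ls; mkdir -p pics
cat > h.py <<'E'
from bench import monitor, imaging, order, spotter, ctrl
import numpy as np, cv2
from scipy.spatial.transform import Rotation as R
def rot(q): return R.from_quat([q[1],q[2],q[3],q[0]]).as_matrix()
def shot(n,fn=None):
    c=imaging.camera(n)
    if fn: cv2.imwrite('pics/'+fn,c['img'][:,:,::-1])
    return c
def w(c,p): return np.array(c['origin'])+rot(c['orientation'])@np.array(p)
def f(c): return c['img'].shape[0]/2/np.tan(np.radians(c['vfov'])/2)
def pix(c,P):
    p=rot(c['orientation']).T@(np.array(P)-c['origin']); return p[:2]/p[2]*f(c)+[c['cx'],c['cy']]
def ray(c,u,v):
    d=rot(c['orientation'])@np.array([(u-c['cx'])/f(c),(v-c['cy'])/f(c),1]); return np.array(c['origin']),d
def onz(c,u,v,z):
    o,d=ray(c,u,v); return o+d*(z-o[2])/d[2]
def tri(c1,p1,c2,p2):
    o1,d1=ray(c1,*p1);o2,d2=ray(c2,*p2)
    t=np.linalg.lstsq(np.c_[d1,-d2],o2-o1,rcond=None)[0]; a=o1+t[0]*d1;b=o2+t[1]*d2
    return (a+b)/2,np.linalg.norm(a-b)
E
python3 - <<'E'
from h import *
np.set_printoptions(precision=3,suppress=True)
for n in('side','top'):
    c=shot(n,n+'1.png'); print(n,c['origin'],c['orientation'],c['vfov'],c['cx'],c['cy'])
    for t in('dry_box','flap_grip','flap_hinge','tray','tip_stack','tip_box','reagent_bottle','tube_rack','sample_jar','spatula','bottle_cap'):
        for d in spotter.tip_of(n,t)[:3]: P=w(c,d['at']);print(t,round(d['confidence'],2),P,pix(c,P).round())
print(monitor.get_obs())
a=cv2.imread('pics/side1.png');b=cv2.imread('pics/top1.png')
E
```

```text
pics
side [ 0.356 -1.003  0.997] [-0.409  0.909 -0.07   0.044] 42.40438865611731 257.68549783870486 194.55193408208018
dry_box 0.79 [ 0.541 -0.189 -0.002] [268. 271.]
flap_grip 0.87 [ 0.487 -0.182  0.146] [248. 231.]
flap_hinge 0.71 [ 0.625 -0.188  0.11 ] [303. 237.]
tray 0.93 [ 0.521  0.132 -0.003] [243. 191.]
tray 0.9 [ 0.337 -0.141  0.002] [188. 264.]
tray 0.72 [0.317 0.173 0.   ] [175. 188.]
tip_stack 0.9 [ 0.611  0.458 -0.001] [255. 129.]
tip_box 0.86 [ 0.372 -0.466  0.   ] [214. 379.]
reagent_bottle 0.6 [ 0.61  -0.435  0.003] [318. 350.]
tube_rack 0.91 [0.758 0.028 0.002] [327. 205.]
sample_jar 0.74 [0.561 0.168 0.005] [254. 181.]
sample_jar 0.56 [ 0.372  0.029 -0.   ] [197. 218.]
spatula 0.42 [0.337 0.304 0.003] [180. 161.]
bottle_cap 0.66 [0.559 0.167 0.008] [253. 180.]
top [ 0.459 -0.019  1.434] [ 0.019 -0.698  0.716 -0.019] 46.73634061825391 254.7621450383877 189.28793553352625
dry_box 0.76 [ 0.541 -0.189  0.001] [307. 186.]
flap_grip 0.56 [ 0.483 -0.187  0.148] [313. 203.]
flap_hinge 0.89 [ 0.617 -0.188  0.114] [310. 158.]
flap_hinge 0.17 [ 0.37   0.028 -0.005] [241. 241.]
[... 314 characters left out ...]
 -0.003] [382. 163.]
tube_rack 0.56 [ 0.759  0.029 -0.003] [238. 121.]
sample_jar 0.5 [ 0.368  0.028 -0.003] [241. 241.]
sample_jar 0.36 [ 0.337  0.304 -0.002] [155. 253.]
spatula 0.58 [ 0.337  0.301 -0.002] [156. 253.]
bottle_cap 0.65 [0.56  0.162 0.002] [198. 183.]
{'time_s': 1.2, 'q': array([ 1.105,  0.181,  1.607, -0.   ,  1.354, -0.206]), 'dq': array([ 0.002, -0.001, -0.002,  0.   ,  0.   , -0.   ]), 'joint_efforts': array([ -0.002, -44.484, -35.168,  -0.001,   0.001,  -0.   ]), 'eef_pos': array([0.148, 0.556, 0.231]), 'eef_rot': array([ 0.   ,  0.13 ,  0.992, -0.   ]), 'wrist_force': array([0.505, 0.466, 0.333]), 'torque': array([-0.003,  0.021, -0.025]), 'opening': 0.9985461625743158}
```

Run:
```python
import cv2
b=cv2.imread('pics/top1.png')
cv2.imwrite('pics/top1c.png',cv2.resize(b[90:300,90:430],None,fx=2.35,fy=2.35,interpolation=cv2.INTER_CUBIC))
b=cv2.imread('pics/side1.png')
cv2.imwrite('pics/side1c.png',cv2.resize(b[140:330,150:370],None,fx=3,fy=3,interpolation=cv2.INTER_CUBIC))
```

```text
(no output)
```

View pics/top1c.png

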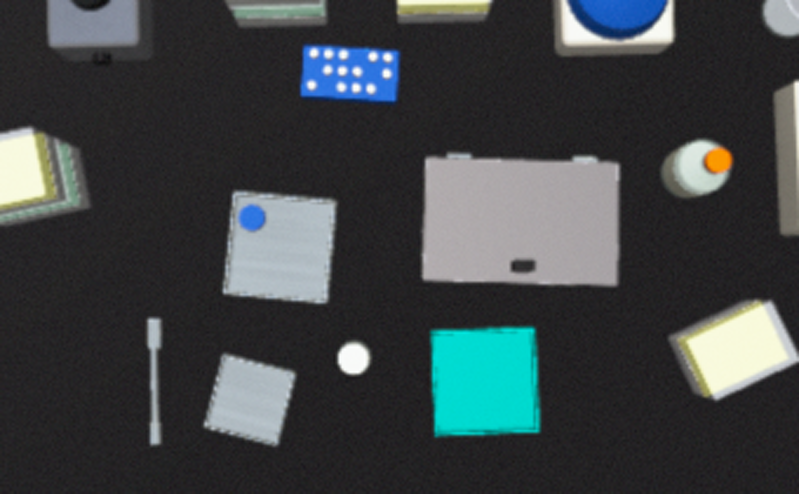

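View pics/side1c.png

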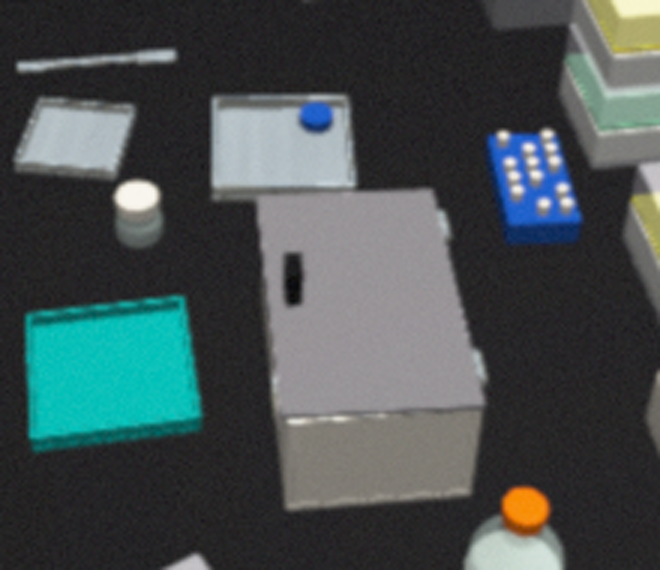

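The tray candidates, in full-frame top pixels, are the large steel one at (209,196) with the blue cap in its corner, the small steel one at (197,259) and the turquoise one at (296,251). The large steel one fits: it isn't turquoise, it is the bigger of the two steel trays, and the cap lies in it. The enlarged crop (crop px 280,247) confirms this. The box sits at about top px (307,186), with its flap shut and the black handle at (313,203).

Next I'll measure the box yaw and the handle position.

Run:
```python
from h import *
np.set_printoptions(precision=4,suppress=True)
ct=shot('top');cs=shot('side')
def T(u,v):return (90+u/2.35,90+v/2.35)
def S(u,v):return (150+u/3,140+v/3)
for n,p in dict(fl=(422,280),fr=(618,286),bl=(426,157),br=(619,163)).items(): print(n,onz(ct,*T(*p),.116))
for n,p in dict(fl=(257,197),fr=(281,415),bl=(433,190),br=(482,405)).items(): print('side',n,onz(cs,*S(*p),.116))
g=[];
for n,c in(('top',ct),('side',cs)):
    d=spotter.recognise(n,'flap_grip')[:1]
    for e in d: print('rec grip',e['confidence'],w(c,e['at']))
print('flap corners tri',[tri(ct,T(*a),cs,S(*b)) for a,b in(((422,280),(257,197)),((618,286),(281,415)),((619,163),(482,405)),((426,157),(433,190)))])
print('handle tri',tri(ct,T(523,266),cs,S(293,280)))
# handle blob
g=ct['img'].max(2)
roi=g[196:212,300:328]; print(roi)
print('tray',[onz(ct,*T(*p),.018) for p in((234,192),(337,200),(328,302),(224,294))])
o=monitor.get_obs();print(o['eef_rot'],R.from_matrix(rot(o['eef_rot'])).as_matrix())
```

```text
fl [ 0.4688 -0.0625  0.116 ]
fr [ 0.4551 -0.3092  0.116 ]
bl [ 0.6245 -0.0717  0.116 ]
br [ 0.6108 -0.3161  0.116 ]
side fl [ 0.4739 -0.0575  0.116 ]
side fr [ 0.4602 -0.2992  0.116 ]
side bl [ 0.6284 -0.0702  0.116 ]
side br [ 0.6124 -0.3119  0.116 ]
rec grip 0.64 [ 0.5395 -0.1869  0.1215]
rec grip 0.68 [ 0.5398 -0.2034  0.122 ]
flap corners tri [(array([ 0.471 , -0.0626,  0.1209]), np.float64(0.004488509939200835)), (array([ 0.457 , -0.3072,  0.1262]), np.float64(0.003809265371433009)), (array([ 0.6107, -0.3153,  0.1203]), np.float64(0.0008925928837730626)), (array([ 0.626 , -0.0719,  0.1177]), np.float64(0.003550929517585358))]
handle tri (array([ 0.4843, -0.187 ,  0.143 ]), np.float64(0.0031231931675198992))
[[173 172 172 176 172 174 172 171 173 172 174 170 172 172 172 172 169 171
  170 170 172 170 170 171 170 172 170 170]
 [173 172 175 173 171 173 173 173 174 171 172 171 171 171 173 170 170 169
  173 169 172 172 172 172 170 170 170 170]
 [175 173 175 173 173 174 173 173 173 171 170 169 173 172 174 173 172 172
  171 171 170 170 172 171 171 172 170 170]
 [173 173 174 175 171 173 1
[... 1041 characters left out ...]
71 171 175 173 172 173 171 173 169 172 171 168 170 169 171
  173 173 170 173 171 172 171 172 169 171]
 [150 153 152 151 152 152 157 155 159 155 159 158 161 161 161 161 161 164
  165 172 175 178 177 176 172 171 173 173]
 [ 68  71  68  66  72  81  90  92  98  97 105 110 115 118 122 120 121 128
  133 158 170 173 174 173 163 159 160 160]
 [ 38  36  38  31  38  38  44  45  42  44  46  49  51  54  51  54  57  55
   58  66  72  73  73  84  84  84  72  70]]
tray [array([0.5954, 0.1869, 0.018 ]), array([0.581, 0.047, 0.018]), array([0.4429, 0.0622, 0.018 ]), array([0.4572, 0.2028, 0.018 ])]
[0.     0.1295 0.9916 0.    ] [[-0.9664  0.2569  0.    ]
 [ 0.2569  0.9664  0.    ]
 [-0.      0.     -1.    ]]
```

```bash
python3 -m pendant '[[[21,-46.5,0,1.5,60],[21,-46.5,0,1.5,60],[21,-46.5,0,1.5,60],[21,-46.5,0,1.5,60],[21,-46.5,0,1.5,60],[21,-46.5,0,1.5,60],[21,-46.5,0,1.5,60],[21,-46.5,0,1.2,60]]]'; python3 -m pendant '[[[21,-46.5,0,0,60],[21,-46.5,0,0,60],[21,-46.5,0,0,60],[21,-46.5,0,0,60],[21,-46.5,0,0,60],[21,-46.5,0,0,60],[21,-46.5,0,0,60],[19,-44.5,0,0,60]]]'; python3 -m pendant '[[[0,0,0,0,60],[0,0,0,0,60]]]'
```

```text
time_s: 2.4
eef_pos: [0.3162, 0.1823, 0.2316]
eef_rot: [0.001, 0.027, 1.0, 0.0]
wrist_force: [1.1, 0.1, 0.1]
opening: 0.704
time_s: 3.4
eef_pos: [0.4823, -0.1881, 0.2314]
eef_rot: [0.0, 0.028, 1.0, -0.0]
wrist_force: [-0.3, 0.6, 0.6]
opening: 0.702
time_s: 3.65
eef_pos: [0.4813, -0.1859, 0.2309]
eef_rot: [-0.0, 0.028, 1.0, 0.0]
wrist_force: [-0.6, -0.5, -0.5]
opening: 0.701
```

```bash
python3 -m pendant '[[[0,0,-25,0,60],[0,0,-25,0,60],[0,0,-15,0,60],[0,0,0,0,60]]]'
python3 - <<'E'
from h import *
c=shot('side');a=c['img'][190:270,200:310];t=shot('top')['img'][150:230,260:370]
cv2.imwrite('pics/a.png',cv2.resize(np.vstack([a,t])[:,:,::-1],None,fx=3.7,fy=3.7,interpolation=cv2.INTER_CUBIC))
print(pix(c,monitor.get_obs()['eef_pos']))
E
```

```text
time_s: 4.15
eef_pos: [0.481, -0.1851, 0.1655]
eef_rot: [-0.001, 0.027, 1.0, 0.001]
wrist_force: [-0.3, -0.5, -0.4]
opening: 0.708
[246.10621999 226.06380071]
```

View pics/a.png

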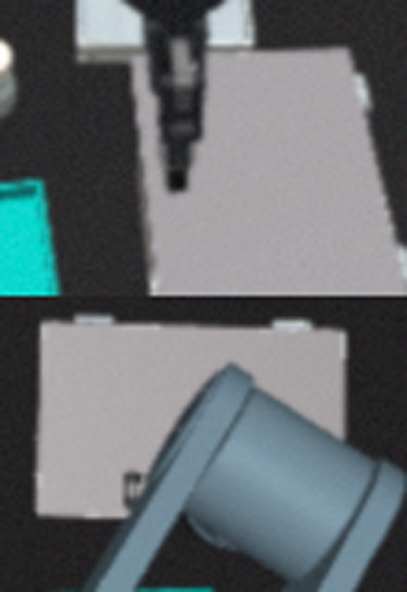

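The side view shows the near finger tip at about px (248,239), beside the handle's place, and the other finger is behind it. This agrees with the measurement, so I'll descend and pinch.

```bash
python3 -m pendant '[[[0,0,-15,0,60],[0,0,-15,0,60],[0,0,-10,0,60],[0,0,0,0,60],[0,0,0,0,20],[0,0,0,0,20],[0,0,0,0,20],[0,0,0,0,20]]]'
```

```text
time_s: 5.25
eef_pos: [0.4818, -0.1838, 0.1262]
eef_rot: [0.0, 0.028, 1.0, 0.002]
wrist_force: [0.7, 9.6, 0.6]
opening: 0.292
```

```bash
python3 -c "
import numpy as np
t=np.linspace(0,1.68,17);r=-135*np.cos(t)+35*np.sin(t);z=135*np.sin(t)+35*np.cos(t)
for a,b in zip(np.diff(r),np.diff(z)):print('[%.1f,%.1f,%.1f,0,20]'%(a*.998,-a*.055,b),end=',')"
```

```text
[4.4,-0.2,14.0,0,20],[5.8,-0.3,13.4,0,20],[7.2,-0.4,12.7,0,20],[8.5,-0.5,11.9,0,20],[9.7,-0.5,10.9,0,20],[10.8,-0.6,9.9,0,20],[11.8,-0.6,8.7,0,20],[12.6,-0.7,7.4,0,20],[13.3,-0.7,6.0,0,20],[13.9,-0.8,4.6,0,20],[14.3,-0.8,3.1,0,20],[14.5,-0.8,1.6,0,20],[14.6,-0.8,0.1,0,20],[14.5,-0.8,-1.5,0,20],[14.3,-0.8,-3.0,0,20],[13.9,-0.8,-4.5,0,20],
```

```bash
python3 -m pendant '[[[4.5,1.5,14,0,20],[6,0,13.5,0,20],[7,-0.5,12.5,0,20],[8.5,-0.5,12,0,20],[0,0,0,0,20]]]'; python3 -m pendant '[[[9.5,-0.5,11,0,20],[11,-0.5,10,0,20],[12,-0.5,8.5,0,20],[12.5,-0.5,7.5,0,20],[0,0,0,0,20]]]'
```

```text
time_s: 5.88
eef_pos: [0.5086, -0.1852, 0.1797]
eef_rot: [0.0, 0.028, 1.0, 0.0]
wrist_force: [-0.6, 5.0, -2.8]
opening: 0.293
time_s: 6.5
eef_pos: [0.5545, -0.1877, 0.2166]
eef_rot: [0.001, 0.028, 1.0, -0.0]
wrist_force: [0.2, 5.1, -4.1]
opening: 0.293
```

```bash
python3 -m pendant '[[[13.5,-0.5,6,0,20],[14,-0.5,4.5,0,20],[14,-0.5,3,0,20],[14.5,-0.5,1.5,0,20],[0,0,0,0,20]]]'; python3 -m pendant '[[[14.5,-0.5,0,0,20],[14.5,-0.5,-1.5,0,20],[14.5,-0.5,-3,0,20],[14,-0.5,-4.5,0,20],[0,0,0,0,20],[0,0,0,0,20]]]'
python3 - <<'E'
from h import *
c=shot('side','b0.png');cv2.imwrite('pics/b.png',cv2.resize(c['img'][130:320,180:400,::-1],None,fx=3,fy=3,interpolation=cv2.INTER_CUBIC))
E
```

```text
time_s: 7.12
eef_pos: [0.61, -0.1905, 0.2316]
eef_rot: [0.001, 0.028, 1.0, -0.001]
wrist_force: [-1.2, 1.3, -1.8]
opening: 0.287
time_s: 7.88
eef_pos: [0.6673, -0.1935, 0.2237]
eef_rot: [0.002, 0.028, 1.0, -0.002]
wrist_force: [0.8, -5.1, 6.0]
opening: 0.293
```

View pics/b.png

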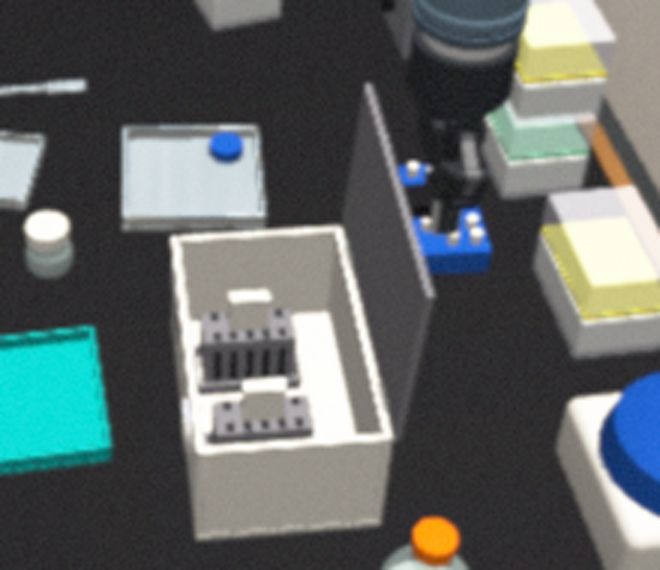

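The flap is swung past vertical: its plate runs from crop (345,200) to (430,295) and leans back. Both cartridges are visible, with tabs at crop (250,305) and (265,390). I'll release, retreat upwards, swing the arm clear, and measure the cartridges.

```bash
python3 -m pendant '[[[0,0,0,0,50],[0,0,0,0,50],[0,0,0,0,50],[0,0,0,0,50],[0,0,35,0,50],[0,0,35,0,50],[0,0,20,0,50],[0,0,0,0,50]]]'; python3 -m pendant '[[[-30,40,0,0,50],[-30,40,0,0,50],[-30,40,0,0,50],[-30,40,0,0,50],[-30,40,0,0,50],[-30,40,0,0,50],[-30,40,0,0,50],[0,0,0,0,50]]]'
python3 - <<'E'
from h import *
np.set_printoptions(precision=4,suppress=True)
for n,(y0,x0,h,k) in dict(top=(140,260,100,130),side=(190,220,120,130)).items():
    c=shot(n,n+'2.png');cv2.imwrite('pics/%s2c.png'%n,cv2.resize(c['img'][y0:y0+h,x0:x0+k,::-1],None,fx=4,fy=4,interpolation=cv2.INTER_CUBIC))
    for t in('cartridge_a_centre','dry_box','flap_grip','flap_hinge'):
        for d in spotter.tip_of(n,t)[:3]: print(n,t,round(d['confidence'],2),w(c,d['at']))
a=cv2.imread('pics/top2c.png');b=cv2.imread('pics/side2c.png')
b=cv2.resize(b,(520,480));o=np.vstack([a[:,:],]);cv2.imwrite('pics/top2c.png',o)
E
```

```text
time_s: 8.93
eef_pos: [0.6669, -0.192, 0.3131]
eef_rot: [0.002, 0.028, 1.0, -0.001]
wrist_force: [-0.1, -0.1, 0.0]
opening: 0.588
time_s: 9.93
eef_pos: [0.4539, 0.0905, 0.3097]
eef_rot: [-0.001, 0.026, 1.0, 0.0]
wrist_force: [0.2, -1.2, -0.2]
opening: 0.585
top cartridge_a_centre 0.63 [ 0.5299 -0.1388  0.0556]
top dry_box 0.79 [ 0.5451 -0.1931  0.0023]
top flap_grip 0.59 [ 0.6571 -0.1951  0.2444]
top flap_hinge 0.88 [ 0.6181 -0.1893  0.1153]
top flap_hinge 0.43 [ 0.5254 -0.2433  0.0563]
top flap_hinge 0.42 [ 0.5194  0.1257 -0.0039]
side cartridge_a_centre 0.69 [ 0.5332 -0.1342  0.0566]
side cartridge_a_centre 0.38 [0.3353 0.3092 0.0019]
side dry_box 0.97 [ 0.5425 -0.1898  0.0007]
side flap_grip 0.67 [ 0.6588 -0.1924  0.2438]
side flap_grip 0.21 [ 0.5384 -0.1885 -0.0014]
side flap_hinge 0.55 [ 0.6235 -0.1883  0.1105]
```

View pics/top2c.png

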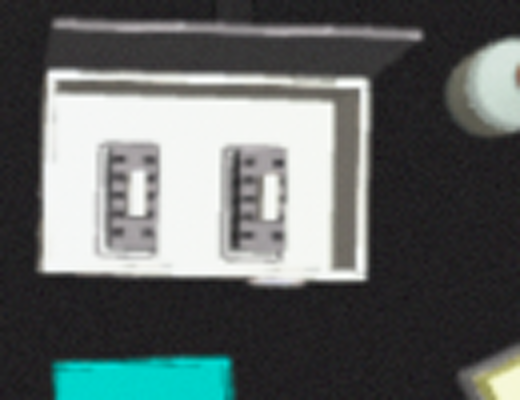

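View pics/side2c.png

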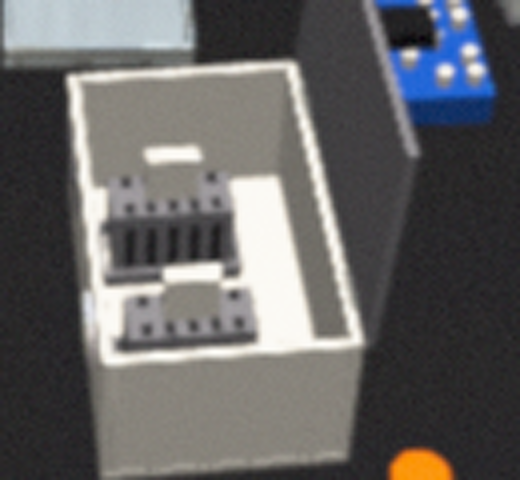

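In the top crop the tabs' upper faces are at (138,194) for a and (272,196) for b. In the side crop they are at (172,154) and (193,272). Both cartridges are seated, the box is undisturbed, and the flap is open.

Run:
```python
from h import *
np.set_printoptions(precision=4,suppress=True)
ct=shot('top');cs=shot('side')
for n,a,b in(('a',(138,194),(172,154)),('b',(272,196),(193,272))):
    a=(260+a[0]/4,140+a[1]/4);b=(220+b[0]/4,190+b[1]/4)
    print(n,tri(ct,a,cs,b),onz(ct,*a,.102),onz(cs,*b,.102))
c=np.array([.542,-.1895]);p=np.radians(-3.2);M=np.array([[np.cos(p),-np.sin(p)],[np.sin(p),np.cos(p)]])
print('nominal',c+M@[-.015,.05],c+M@[-.015,-.05]); o=monitor.get_obs();print(o['eef_pos'],o['wrist_force'])
```

```text
a (array([ 0.5307, -0.1394,  0.1049]), np.float64(0.0038066325817660575)) [ 0.5289 -0.1394  0.102 ] [ 0.5331 -0.1367  0.102 ]
b (array([ 0.5262, -0.2393,  0.1064]), np.float64(0.0030604669703650357)) [ 0.5249 -0.2398  0.102 ] [ 0.5286 -0.2357  0.102 ]
nominal [ 0.5298 -0.1387] [ 0.5242 -0.2386]
[0.4564 0.0879 0.3112] [0.8318 1.3692 0.4765]
```

```bash
python3 -m pendant '[[[15,-45,0,0,40],[15,-45,0,0,40],[15,-45,0,0,40],[15,-45,0,0,40],[13.5,-46,0,0,40],[0,0,-50,0,40],[0,0,-50,0,40],[0,0,0,0,40]]]'; python3 -m pendant '[[[0,0,0,0,40],[0,0,0,0,40]]]'
```

```text
time_s: 11.52
eef_pos: [0.5269, -0.1367, 0.2072]
eef_rot: [-0.004, 0.028, 1.0, 0.002]
wrist_force: [0.2, 0.1, 0.1]
opening: 0.471
time_s: 11.78
eef_pos: [0.5312, -0.1384, 0.2142]
eef_rot: [0.002, 0.028, 1.0, -0.001]
wrist_force: [0.8, -0.8, 1.0]
opening: 0.474
```

```bash
python3 -m pendant '[[[-1,0,-35,0,40],[0,0,-35,0,40],[0,0,-30,0,40],[0,0,-15,0,40],[0,0,-10,0,40],[0,0,0,0,40],[0,0,0,0,40]]]'; python3 -m pendant '[[[0,0,0,0,40]]]'
```

```text
time_s: 12.65
eef_pos: [0.5295, -0.1382, 0.0874]
eef_rot: [0.001, 0.028, 1.0, -0.0]
wrist_force: [0.3, -1.0, 0.1]
opening: 0.467
time_s: 12.78
eef_pos: [0.5293, -0.1381, 0.0872]
eef_rot: [0.001, 0.028, 1.0, -0.0]
wrist_force: [0.5, -0.6, 0.6]
opening: 0.47
```

```bash
python3 -m pendant '[[[0,0,-8,0,40],[0,0,-7,0,40],[0,0,0,0,40],[0,0,0,0,5],[0,0,0,0,5],[0,0,0,0,5],[0,0,0,0,5]]]'; python3 -m pendant '[[[0,0,0,0,5]]]'
```

```text
time_s: 13.65
eef_pos: [0.5288, -0.1378, 0.0714]
eef_rot: [0.0, 0.028, 1.0, -0.0]
wrist_force: [0.1, -0.2, -1.3]
opening: 0.131
time_s: 13.78
eef_pos: [0.5288, -0.1378, 0.0714]
eef_rot: [0.0, 0.028, 1.0, -0.0]
wrist_force: [0.3, -0.4, -1.1]
opening: 0.127
```

The tab is pinched at about 11 mm opening. I'll lift 7 mm, which stays inside the ribs, and read the weight.

```bash
python3 -m pendant '[[[0,0,3,0,5],[0,0,4,0,5],[0,0,0,0,5],[0,0,0,0,5],[0,0,0,0,5]]]'; for i in 1 2 3; do python3 -m pendant '[[[0,0,0,0,5]]]' | grep -E "eef_pos|force|opening"; done
```

```text
time_s: 14.4
eef_pos: [0.5286, -0.1377, 0.0782]
eef_rot: [-0.0, 0.028, 1.0, 0.0]
wrist_force: [0.0, 0.0, -1.5]
opening: 0.129
eef_pos: [0.5286, -0.1378, 0.0782]
wrist_force: [-0.1, 0.1, -1.8]
opening: 0.129
eef_pos: [0.5287, -0.1378, 0.0782]
wrist_force: [-0.3, 0.4, -1.7]
opening: 0.129
eef_pos: [0.5287, -0.1378, 0.0783]
wrist_force: [-0.9, -0.6, -2.5]
opening: 0.131
```

About 1.8 N, so this is the light one (expected 1.7 N). I'll put it back and heft b to confirm.

```bash
python3 -m pendant '[[[0,0,-4,0,5],[0,0,-3,0,5],[0,0,0,0,5],[0,0,0,0,40],[0,0,0,0,40],[0,0,0,0,40],[0,0,0,0,40]]]';  python3 -m pendant '[[[0,0,10,0,40],[0,0,25,0,40],[0,0,35,0,40],[0,0,0,0,40],[-2.5,-50,0,0,40],[-2.5,-50,0,0,40],[0,0,0,0,40],[0,0,0,0,40]]]'; python3 -m pendant '[[[0,0,0,0,40],[0,0,0,0,40]]]'
python3 - <<'E'
from h import *
c=shot('side');cv2.imwrite('pics/c.png',cv2.resize(c['img'][190:310,220:350,::-1],None,fx=4,fy=4,interpolation=cv2.INTER_CUBIC))
E
```

```text
time_s: 15.65
eef_pos: [0.5287, -0.1378, 0.0713]
eef_rot: [0.0, 0.028, 1.0, -0.0]
wrist_force: [-0.4, 1.2, 1.1]
opening: 0.467
time_s: 16.65
eef_pos: [0.5232, -0.2373, 0.1406]
eef_rot: [-0.001, 0.028, 1.0, 0.001]
wrist_force: [0.1, 0.2, 0.4]
opening: 0.467
time_s: 16.9
eef_pos: [0.5238, -0.2367, 0.1412]
eef_rot: [-0.0, 0.027, 1.0, 0.0]
wrist_force: [0.5, 0.1, -1.0]
opening: 0.472
```

View pics/c.png

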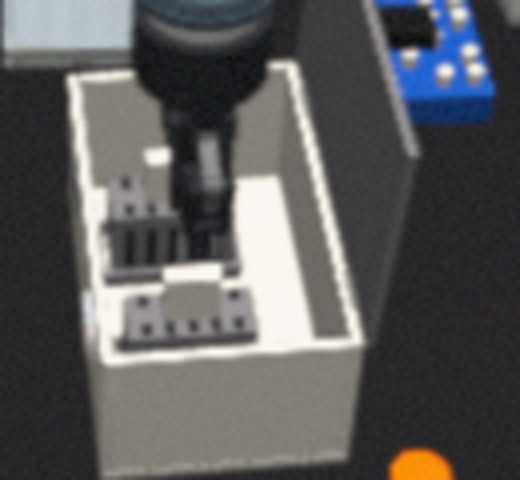

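Cartridge a is back in its bay, with its tab at crop (158,156) and unchanged. The gripper is above b's tab at crop (193,272).

```bash
python3 -m pendant '[[[0,-1,-25,0,40],[0,0,-25,0,40],[0,0,-12,0,40],[0,0,-8,0,40],[0,0,0,0,40],[0,0,0,0,40]]]'; python3 -m pendant '[[[0,0,0,0,5],[0,0,0,0,5],[0,0,0,0,5],[0,0,0,0,5],[0,0,0,0,5]]]'; python3 -m pendant '[[[0,0,3,0,5],[0,0,4,0,5],[0,0,0,0,5],[0,0,0,0,5],[0,0,0,0,5]]]'; for i in 1 2; do python3 -m pendant '[[[0,0,0,0,5]]]' | grep -E "eef_pos|force|opening"; done
```

```text
time_s: 17.7
eef_pos: [0.5243, -0.2391, 0.0721]
eef_rot: [0.001, 0.028, 1.0, -0.0]
wrist_force: [0.1, -0.2, -0.0]
opening: 0.467
time_s: 18.32
eef_pos: [0.524, -0.2388, 0.0717]
eef_rot: [0.0, 0.028, 1.0, -0.0]
wrist_force: [-0.8, 2.7, 6.1]
opening: 0.132
time_s: 18.95
eef_pos: [0.5235, -0.2387, 0.078]
eef_rot: [-0.0, 0.028, 1.0, 0.0]
wrist_force: [0.2, -0.4, -4.6]
opening: 0.127
eef_pos: [0.5236, -0.2388, 0.0782]
wrist_force: [0.9, -1.0, -5.0]
opening: 0.13
eef_pos: [0.5237, -0.2388, 0.0782]
wrist_force: [0.7, 0.2, -4.7]
opening: 0.132
```

About 4.8 N, so b is the saturated one. I'll draw it straight up and carry it to the tray.

```bash
python3 -m pendant '[[[0,0,15,0,5],[0,0,25,0,5],[0,0,30,0,5],[0,0,30,0,5],[0,0,25,0,5],[0,0,12,0,5],[0,0,0,0,5],[0,0,0,0,5]]]'; python3 -m pendant '[[[0,20,0,0,5],[-1,40,0,0,5],[-1,40,0,0,5],[-1,40,0,0,5],[-1,40,0,0,5],[-1,40,0,0,5],[0,40,0,0,5],[0,40,0,0,5]]]';  python3 -m pendant '[[[0,35,0,0,5],[0,20,0,0,5],[0,9,0,0,5],[0,0,0,0,5],[0,0,0,0,5],[0,0,0,0,5],[0,0,0,0,5],[0,0,0,0,5]]]'
python3 - <<'E'
from h import *
s=shot('side')['img'][100:320,170:390,::-1];t=shot('top')['img'][120:260,150:350,::-1]
cv2.imwrite('pics/d.png',cv2.resize(s,None,fx=2.7,fy=2.7,interpolation=cv2.INTER_CUBIC))
for n in('side','top'):
    c=shot(n)
    for th in('cartridge_a_centre','flap_grip','tray','bottle_cap'):
        for d in spotter.tip_of(n,th)[:2]: print(n,th,round(d['confidence'],2),w(c,d['at']).round(3))
o=monitor.get_obs();print(o['eef_pos'],o['wrist_force'],o['opening'])
E
```

```text
time_s: 20.2
eef_pos: [0.5231, -0.2383, 0.2141]
eef_rot: [-0.001, 0.028, 1.0, 0.001]
wrist_force: [0.8, 0.6, -4.4]
opening: 0.132
time_s: 21.2
eef_pos: [0.5175, 0.0635, 0.2144]
eef_rot: [-0.001, 0.028, 1.0, 0.0]
wrist_force: [0.0, 0.3, -4.3]
opening: 0.128
time_s: 22.2
eef_pos: [0.5188, 0.1249, 0.2153]
eef_rot: [0.0, 0.028, 1.0, -0.0]
wrist_force: [0.5, -0.2, -4.5]
opening: 0.128
side cartridge_a_centre 0.65 [ 0.535 -0.132  0.056]
side flap_grip 0.62 [ 0.659 -0.19   0.242]
side flap_grip 0.59 [0.613 0.458 0.002]
side tray 0.87 [0.317 0.175 0.001]
side tray 0.84 [ 0.521  0.13  -0.003]
side bottle_cap 0.45 [0.557 0.165 0.004]
top cartridge_a_centre 0.87 [ 0.53  -0.139  0.054]
top cartridge_a_centre 0.64 [ 0.756  0.026 -0.002]
top flap_grip 0.84 [ 0.652 -0.193  0.241]
top flap_grip 0.28 [ 0.53  -0.139  0.008]
top tray 0.74 [ 0.531 -0.14   0.053]
top tray 0.72 [ 0.329 -0.147 -0.004]
[0.51868544 0.12525286 0.21529836] [-0.63110953  0.24352345 -4.30106361] 0.1316372651046957
```

View pics/d.png

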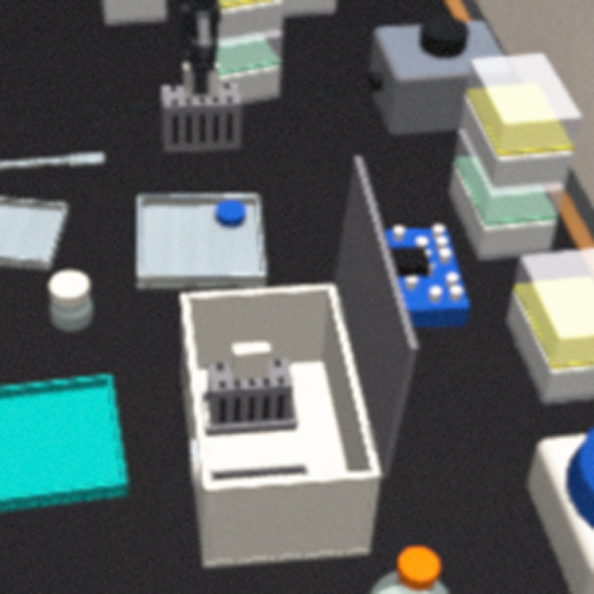

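The cartridge hangs upright above the tray at crop (200,115). The flap is open, a is seated at crop (250,395), and nothing has been disturbed. Handing in.

```bash
python3 -c "
from bench import order,monitor
o=monitor.get_obs();print(o['time_s'],o['eef_pos'],o['wrist_force'],abs(o['dq']).max());print(order.hand_in())"
```

```text
22.8 [0.51868544 0.12525286 0.21529836] [-0.63110953  0.24352345 -4.30106361] 0.0032231337446568093
the job is handed in; nothing more can be done
None
```

The saturated cartridge is held upright and still over the middle of the large steel tray, and I handed the job in at 22.8 s; the system gives no verdict.

- **Flap:** I swung it back by its handle to about 1.63 rad, estimated from the handle's position in both views. It stayed there after I let go.
- **Finding the heavy one:** Lifted 7 mm inside its bay, cartridge a pulled about 1.8 N and cartridge b about 4.8 N. I put a back in its bay and drew b out.
- **Final pose:** The gripper is at (0.519, 0.125) m, against a tray centre measured at (0.519, 0.125) m. From the grip height, b's underside is about 15 cm above the bench, with a steady pull of 4.3–4.5 N.
- **Everything else:** Cartridge a still shows at its seated position in its bay (centre height about 0.055 m). The bottle cap was detected where it started, and the other bystanders in the last picture look unmoved.
- **Disagreements:** The top camera's detector missed the tray under the arm in the last check and reported a couple of other things in its place. The side view put the tray within about 5 mm of where I measured it. The detector never reported cartridge b in the gripper, so its final position comes from the gripper reading and the last picture.

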